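Snap a storage box's lid shut along its open edge

TASK

One edge of the blue lid on the storage box is still unsealed: its five white catches stand up. Starting at the end with the orange pull tab, run the fingertips gently along that row in one pass, staying low over it, so that each catch in turn is pressed fully down, up to the far end; then draw the hand clear. Do not pick up or shift the box, the weight on its lid or the things lying round it.

Things in the scene. Friction and masses are not known exactly. Their poses are not given: they have to be found in the camera images.
- box: White box with blue lid 196 x 120 mm, 1.5 kg, loose, any yaw. Origin: centre of underside; z up; x along the row of catches, away from the orange tab. Lid top 62 mm up. The row is on a raised band (172 x 22 mm, top 65 mm up) at y = -45 mm: five catches at x = -64, -32, 0, 32, 64 mm. Orange tab, 24 mm, at x = -104, y = -45 mm. The other edges' low white catches are shut and fixed.
- row_start (a point): Centre of the first catch (next to the orange tab), at the height of the band's top, 65 mm above the worktop.
- row_end (a point): Centre of the last catch (far from the tab), at the height of the band's top, 65 mm above the worktop.
- key_1 (a joint): How far catch 1 (next to the tab) is pressed, m: 0 to 0.0006 at the start = up, 0.0045 = fully down. White ridge 31 x 12 mm; its flat crown (8 mm long) is 6.5 mm above the band when up, 2 mm when down; the ends slope at 26 degrees to 1 mm above the band when up, so a fingertip sliding along the row rides it down. Yields at about 1.2 N, no spring, stays where left.
- key_2 (a joint): How far catch 2 of 5 (counted from the orange tab) is pressed, m; same shape and values as key_1.
- key_3 (a joint): How far catch 3 of 5 (counted from the orange tab) is pressed, m; same shape and values as key_1.
- key_4 (a joint): How far catch 4 of 5 (counted from the orange tab) is pressed, m; same shape and values as key_1.
- key_5 (a joint): How far catch 5 of 5 (counted from the orange tab) is pressed, m; same shape and values as key_1.
- weight: Small round grey scale weight with a knob, 32 mm across, 40 mm tall, standing loose on the lid with its axis 53 to 67 mm from the row's centre line. Origin: centre of its underside. Leave alone.
- red_marker: Red marker pen, 128 x 14 mm, 15 mm high, lying on the worktop beside the row's edge of the box. Origin: underside centre. Leave alone.
- tea_spoon: Teaspoon with red handle, 132 x 26 mm, 11 mm high, lying on the worktop on the other side of the box. Origin: underside centre. Leave alone.
- white_dish: White dish, 96 mm across, 26 mm high, on the worktop past the far end of the row. Origin: underside centre. Leave alone.
There are look-alikes about, which are no part of the job. Of the things that look like the box, the larger one is meant.

How it is judged:
By the outcome, as a careful person would: the job done as asked, in the order asked, and still so for the second after the job is handed in, with the robot touching nothing.
It also fails if it takes over 35 s, if anything falls off the work surface, if the arm or the gripper's body presses on something with over 40 N, if the wrist force passes 120 N, or if a joint passes its speed limit or range.

ROBOT

A 6-joint arm with a two-finger parallel gripper is mounted at the origin on a cart in front of the work surface, level with it; the furniture and walls round the work are solid. World frame = base frame: x ahead of the robot, y to its left, z up, the work surface at z = 0. Lengths are in m, angles in rad, forces in N, time in s.
With the tool pointing down it reaches from about 0.225 to 0.875 m from the base axis. Payload 3.4 kg.
Tool frame: the origin (TCP) lies at the very end of the fingers, on their centre line; the grasp point (between the pads) lies 19 mm behind it; z points along the fingers, y is the direction in which the jaws open and shut (so a half turn about z gives the same grasp; the last joint's range is limited). The gripper opens to 85 mm and grips with 20 to 120 N. Pads are 22 mm wide; open, the fingers measure 114 mm over their backs; the gripper's body (76 mm by 85 mm) begins 54 mm behind the grasp point. The pads swing forward as they close: fully open they stand 13 mm farther back than shut.
Start: joints at [1.184, 0.276, 1.505, -0, 1.361, -0.121], TCP at [0.151, 0.555, 0.231] pointing down, gripper open.
Joint ranges: [-2.89, 2.89], [-0.75, 2.08], [0.22, 2.7], [-1.18, 4.32], [0.11, 2.71], [-2.7, 2.7]. Speed limits (rad/s): [2.57, 2.57, 3.14, 3.14, 3.14, 3.14].

INTERFACE

Orientations are given as a unit quaternion [w, x, y, z].
In Python, from rig import manip, viewer, job gives the robot as it stands.
- The arm moves only by the shell command python3 -m crank 'ROWS' [OPENING] [FORCE]. ROWS is JSON, a list of rows, each a list of 6 numbers: the shift along the tool's x, y, z in m, then the turn, a rotation vector about the tool's x, y, z in degrees. In form: [[dx, dy, dz, rx, ry, rz], ...]. A call has 1 to 20 rows; each row is the pose to reach, as a shift and turn from the pose measured when the call began, along the tool's axes at that moment; what a row does not reach only later rows make up. A row lasts 1/8 s, in which the tool goes at most 62.5 mm and 10.7 degrees, less where a joint would pass 70% of its speed; a pose out of reach is approached as far as the arm can. A call with a gripper value outside its range is refused whole. OPENING is the opening, from 0 (shut) to 1 (fully open), set as the call begins (- or left out, the last holds). The fingers move at their own pace and stop on an object; FORCE is the grip in N (left out, the last holds). Time passes only in rows, so rows that repeat a pose let the fingers close. It gives the time, the measured TCP pose, the force and the opening at its end, in the units of the state.
- manip.get_state(): the state, without advancing time (a new reading comes with each control period).
- viewer.get_image(name): name is "scene" or "top" or "wrist"; returns a dict with "frame" (400x640x3 uint8, blue, green, red), "range_z" (400x640 float32, m along the optical axis (not along the pixel's ray), 0 where there is no reading), "intrinsics" (3x3 intrinsics, pixels), "world_from_camera" (4x4, takes a point from camera to world coordinates); the wrist camera has in their place "mount" (4x4, takes a point from camera to tool coordinates, whose origin is the TCP and whose axes are the flange's). Camera axes: x right, y up, looking along -z (the intrinsics and any distortion apply to the point x, -y, -z); pixel columns grow to the right and rows downward; lengths in m; the calibration is good to about 2 mm. A picture is of the moment at which its call begins: read the wrist's pose just before it.
- job.sign_off(): hands the job in, once; it reports no verdict.
The state is a dict: "clock": time; "qpos": joint angles; "qd": joint speeds; "effort": joint torques, N m; "position": TCP position; "ee_rot": TCP orientation; "contact_force": force on the tool from outside, world axes, zero at the start; "moment": the same for the moment, N m; "width": finger opening in m.
Only numpy, scipy, OpenCV 4.12 (cv2) and the standard library are available. Lean on these libraries where they do the work, as an engineer would, in place of code of your own. Each camera call takes 0.05 s, during which the arm holds its last target. There are 200 camera calls.

## Working session

There is one attempt and no reset: what is moved stays moved. The work goes in short steps, Python scripts to look and compute and a shell command to move; the robot and the scene stay as the last step left them, time stands still between calls to the robot, and variables do not carry over. Pictures are saved under pics/ and viewed, about 8 in all and at most 12, crops included, and the job is handed in when it is done.

```bash
mkdir -p pics; ls
python3 - <<'E'
from rig import manip, viewer
import cv2,numpy as np
s=manip.get_state(); print({k:np.round(v,4).tolist() for k,v in s.items()})
for n in ("top","scene"):
    d=viewer.get_image(n); cv2.imwrite(f"pics/{n}0.png",d["frame"]); np.savez(f"{n}0.npz",**d)
    print(n,d["intrinsics"].tolist(),np.round(d["world_from_camera"],3).tolist(),[k for k in d])
E
```

```text
pics
{'clock': 0.0, 'qpos': [1.184, 0.2766, 1.5062, -0.0, 1.3607, -0.121], 'qd': [-0.0022, -0.0002, -0.0006, -0.0018, -0.0011, -0.002], 'effort': [-0.0019, -41.6755, -24.5802, -0.0004, 0.011, 0.0], 'position': [0.1508, 0.5543, 0.2304], 'ee_rot': [-0.0002, 0.1325, 0.9912, -0.0009], 'contact_force': [0.3236, 0.2959, 0.2273], 'moment': [0.005, -0.0457, 0.0685], 'width': 0.0854}
top [[477.46187727548363, 0.0, 327.3254382410505], [0.0, 477.46187727548363, 201.07426768568232], [0.0, 0.0, 1.0]] [[-0.022, 0.997, -0.076, 0.471], [-1.0, -0.022, 0.004, -0.058], [0.002, 0.077, 0.997, 1.075], [0.0, 0.0, 0.0, 1.0]] ['frame', 'range_z', 'intrinsics', 'world_from_camera']
scene [[504.50718504209283, 0.0, 305.1740294645165], [0.0, 504.50718504209283, 205.22726929534286], [0.0, 0.0, 1.0]] [[0.87, 0.229, -0.437, 0.122], [-0.493, 0.395, -0.775, -0.85], [-0.005, 0.89, 0.456, 0.544], [0.0, 0.0, 0.0, 1.0]] ['frame', 'range_z', 'intrinsics', 'world_from_camera']
```

View pics/top0.png

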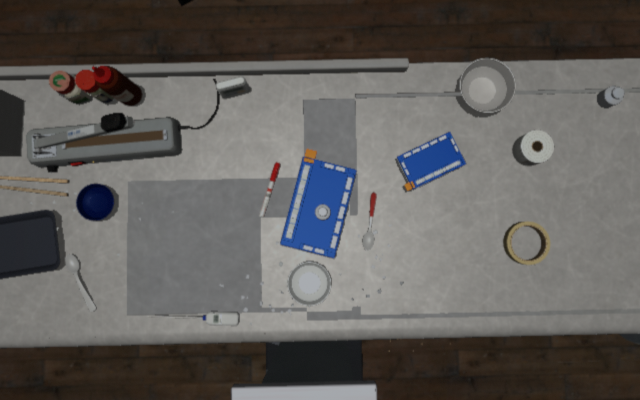

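View pics/scene0.png

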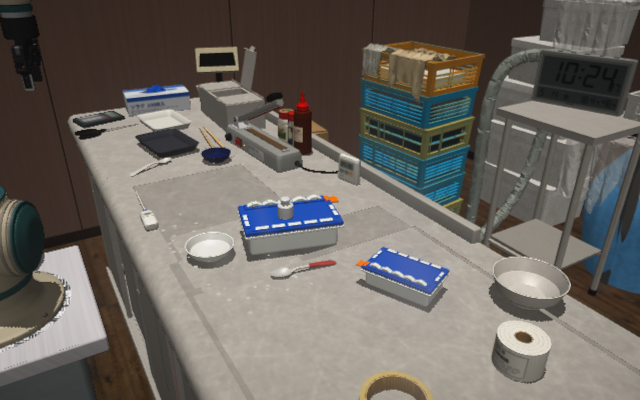

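The top view shows the large box centred near (318,207). Its orange tab is at (310,156), the raised row is on the left edge with the marker beside it, and the dish is at (310,283) past the far end. The small box at (430,160) is the look-alike.

```bash
cat > h.py <<'E'
import numpy as np,cv2
def ray(d,uv,z,T=None):
    T=d["world_from_camera"] if T is None else T; K=d["intrinsics"]
    uv=np.atleast_2d(np.float64(uv)); p=(uv-K[:2,2])/K[[0,1],[0,1]]
    r=np.c_[p[:,0],-p[:,1],-np.ones(len(p))]@T[:3,:3].T; o=T[:3,3]
    z=np.asarray(z); return o+r*((z-o[2])/r[:,2])[:,None]
def depth(d,uv):
    T=d["world_from_camera"];K=d["intrinsics"];uv=np.atleast_2d(uv).astype(int)
    z=d["range_z"][uv[:,1],uv[:,0]]; p=(uv-K[:2,2])/K[[0,1],[0,1]]*z[:,None]
    return np.c_[p[:,0],-p[:,1],-z]@T[:3,:3].T+T[:3,3]
def masks(f):
    h=cv2.cvtColor(f,cv2.COLOR_BGR2HSV)
    return cv2.inRange(h,(105,140,70),(125,255,255)),cv2.inRange(h,(5,150,120),(20,255,255))
def biggest(m,k=9):
    m=cv2.morphologyEx(m,cv2.MORPH_CLOSE,np.ones((k,k)))
    return max(cv2.findContours(m,0,cv2.CHAIN_APPROX_NONE)[0],key=cv2.contourArea)[:,0]
E
python3 - <<'E'
from h import *
d=dict(np.load("top0.npz")); b,o=masks(d["frame"])
c=biggest(b); P=ray(d,c,.062)[:,:2]*1000
(cx,cy),wh,a=cv2.minAreaRect(P.astype(np.float32)); print("rect",cx,cy,wh,a)
vs,us=np.nonzero(o[140:175,295:330]); t=ray(d,np.c_[us+295,vs+140],.058).mean(0); print("tab",t*1000,len(us))
print("tab depth",depth(d,np.c_[us+295,vs+140])[:,2].round(3).tolist()[:12])
C=depth(d,c); I=depth(d,[[330,180],[335,190],[300,205],[318,170],[304,190]]); print(I.round(4).tolist())
E
```

```text
rect 537.3072509765625 -42.939598083496094 (118.01216888427734, 192.55908203125) 74.44373321533203
tab [649.19526    -27.03431592  58.        ] 94
tab depth [0.057, 0.062, 0.06, 0.062, 0.061, 0.063, 0.059, 0.059, 0.063, 0.061, 0.059, 0.058]
[[0.5936, -0.0692, 0.0613], [0.5723, -0.0795, 0.0574], [0.5411, -0.0044, 0.0657], [0.6158, -0.044, 0.0605], [0.5728, -0.0135, 0.0661]]
```

```bash
cat >> h.py <<'E'
from scipy.spatial.transform import Rotation as R
def plan(s,targets,u):
    "rows from state s to world targets, tool down with tool y along -/+u (nearest to turn +90 kept)"
    w=np.array(s["ee_rot"]); R0=R.from_quat(w,scalar_first=True); p=np.array(s["position"])
    u=np.r_[u,0.]; best=None
    for sg in (1,-1):
        z=np.array([0,0,-1.]); y=sg*u; x=np.cross(y,z)
        rv=(R0.inv()*R.from_matrix(np.c_[x,y,z])).as_rotvec(degrees=True)
        if best is None or abs(rv[2]-s.get("pref",0))<abs(best[2]-s.get("pref",0)): best=rv
    for t in targets: print(np.r_[R0.inv().apply(np.array(t)-p).round(4),best.round(2)].tolist())
def box(C=(.5373,-.0429),th=15.56):
    a=np.radians(th); u=np.array([-np.cos(a),np.sin(a)]); v=np.array([-u[1],u[0]])
    return lambda x,y,z: np.r_[np.array(C)+x*u+y*v,z],u
E
python3 - <<'E'
from h import *; from rig import manip
f,u=box(); s=dict(manip.get_state(),pref=90); print(f(-.064,-.045,0),f(.064,-.045,0))
plan(s,[f(-.094,-.045,.2),f(-.094,-.045,.12)],u)
E
```

```text
[ 0.61102554 -0.01671708  0.        ] [0.48771673 0.01761858 0.        ]
[-0.624, -0.4302, 0.0311, -0.08, 0.06, 90.33]
[-0.624, -0.4301, 0.1111, -0.08, 0.06, 90.33]
```

```bash
python3 -m crank '[[-0.624,-0.43,0.03,-0.1,0.1,90.3],[-0.624,-0.43,0.03,-0.1,0.1,90.3],[-0.624,-0.43,0.03,-0.1,0.1,90.3],[-0.624,-0.43,0.03,-0.1,0.1,90.3],[-0.624,-0.43,0.03,-0.1,0.1,90.3],[-0.624,-0.43,0.03,-0.1,0.1,90.3],[-0.624,-0.43,0.03,-0.1,0.1,90.3],[-0.624,-0.43,0.03,-0.1,0.1,90.3],[-0.624,-0.43,0.03,-0.1,0.1,90.3],[-0.624,-0.43,0.03,-0.1,0.1,90.3],[-0.624,-0.43,0.03,-0.1,0.1,90.3],[-0.624,-0.43,0.03,-0.1,0.1,90.3],[-0.624,-0.43,0.03,-0.1,0.1,90.3],[-0.624,-0.43,0.03,-0.1,0.1,90.3],[-0.624,-0.43,0.03,-0.1,0.1,90.3],[-0.624,-0.43,0.03,-0.1,0.1,90.3]]' 0 20
python3 - <<'E'
from h import *; from rig import manip,viewer
f,u=box(); s=dict(manip.get_state()); print({k:np.round(s[k],4).tolist() for k in ("clock","qpos","position","ee_rot","contact_force","width")})
plan(s,[f(-.094,-.045,.12),f(-.094,-.045,.075)],u)
d=viewer.get_image("wrist"); cv2.imwrite("pics/w1.png",d["frame"]); 
T=np.eye(4);T[:3,:3]=R.from_quat(s["ee_rot"],scalar_first=True).as_matrix();T[:3,3]=s["position"];d["world_from_camera"]=T@d["mount"]
np.savez("w1.npz",**d); print(d["mount"].round(3).tolist())
E
```

```text
clock: 2.1
position: [0.6391, -0.023, 0.2016]
ee_rot: [-0.0, 0.796, 0.606, 0.0]
contact_force: [-0.8, 0.9, 0.5]
width: -0.0001
{'clock': 2.1, 'qpos': [-0.1452, 0.3892, 1.4078, 0.0009, 1.3447, 0.1239], 'position': [0.6391, -0.023, 0.2016], 'ee_rot': [-0.0003, 0.7956, 0.6058, 0.0003], 'contact_force': [-0.81, 0.8927, 0.4805], 'width': -0.0001}
[-0.0016, 0.0012, 0.0816, -0.01, -0.05, 0.13]
[-0.0016, 0.0012, 0.1266, -0.01, -0.05, 0.13]
[[-0.001, 0.964, 0.264, 0.068], [1.0, 0.001, 0.001, -0.001], [0.001, 0.264, -0.964, -0.142], [0.0, 0.0, 0.0, 1.0]]
```

View pics/w1.png

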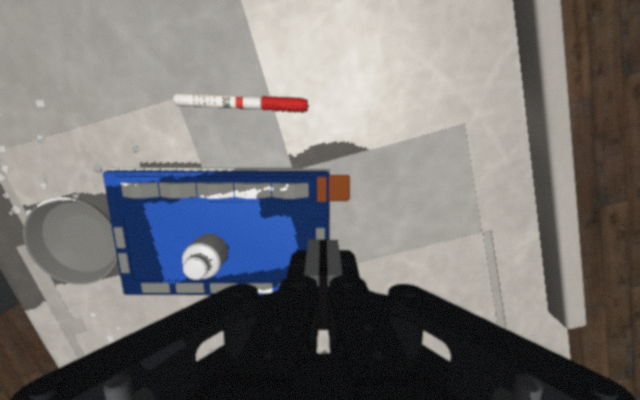

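The wrist view shows the row along the top edge, with catches from (140,191) to (292,191), the tab at (335,188) and the closed fingertips at (322,245). I'll cross-check the row position from this view.

Run:
```python
from h import *
d=dict(np.load("w1.npz")); f,u=box(); C=f(0,0,0)[:2]; v=np.array([-u[1],u[0]])
loc=lambda P:np.c_[(P[:,:2]-C)@u,(P[:,:2]-C)@v,P[:,2]]*1000
h=cv2.cvtColor(d["frame"],cv2.COLOR_BGR2HSV)
m=cv2.inRange(h,(0,0,90),(180,110,255)); w=np.zeros_like(m); w[181:202,118:312]=255; m&=w
n,l,st,ce=cv2.connectedComponentsWithStats(m)
vs,us=np.nonzero(m); L=loc(ray(d,np.c_[us,vs],.069)); print("white extent",np.percentile(L,[1,50,99],axis=0).round(1).tolist())
for x0 in range(-64,65,32):
    q=L[abs(L[:,0]-x0)<14]; print(x0,np.percentile(q[:,1],[3,50,97]).round(1),len(q))
_,o=masks(d["frame"]); vs,us=np.nonzero(o); k=(us>300)&(us<360)&(vs<210); print("tab",loc(ray(d,np.c_[us[k],vs[k]],.06)).mean(0))
for uv in ([159,191],[292,191],[270,186],[200,225]): print(uv,loc(depth(d,[uv])).round(1).tolist())
b,_=masks(d["frame"]); c=biggest(b,5); print("lid far edge", np.percentile(loc(ray(d,c,.062)),[1,99],axis=0).round(1).tolist())
```

```text
white extent [[-77.8, -54.8, 69.0], [-1.5, -47.8, 69.0], [76.7, -40.7, 69.0]]
-64 [-54.8 -47.9 -40.9] 559
-32 [-54.7 -47.9 -40.9] 549
0 [-54.7 -47.8 -40.8] 545
32 [-54.6 -47.8 -41.6] 534
64 [-54.6 -47.7 -40.7] 535
tab [-101.98160271  -47.67842253   60.        ]
[159, 191] [[48.9, -45.6, 64.0]]
[292, 191] [[-66.0, -47.2, 69.6]]
[270, 186] [[-46.9, -50.4, 64.9]]
[200, 225] [[17.4, -14.0, 61.8]]
lid far edge [[-95.7, -62.7, 62.0], [95.6, 53.0, 62.0]]
```

Run:
```python
from h import *; from rig import manip
f,u=box(); plan(manip.get_state(),[f(-.096,-.0465,.08)],u)
```

```text
[0.0, 0.003, 0.1216, 0.0, -0.04, 0.13]
```

```bash
python3 -m crank '[[0,0.003,0.04,0,0,0.1],[0,0.003,0.08,0,0,0.1],[0,0.003,0.11,0,0,0.1],[0,0.003,0.1216,0,0,0.1],[0,0.003,0.1216,0,0,0.1],[0,0.003,0.1216,0,0,0.1]]'
python3 - <<'E'
from h import *; from rig import manip,viewer
s=manip.get_state(); print(s["contact_force"],s["position"])
f,u=box(); plan(s,[f(-.096,-.0465,.067)],u)
d=viewer.get_image("wrist"); cv2.imwrite("pics/w2.png",d["frame"])
d=viewer.get_image("scene"); cv2.imwrite("pics/s2.png",cv2.resize(d["frame"][180:270,210:370],None,fx=5,fy=5));
E
```

```text
clock: 2.9
position: [0.6434, -0.0238, 0.0817]
ee_rot: [0.001, 0.796, 0.605, 0.001]
contact_force: [1.0, 0.4, 0.9]
width: 0.0002
[0.96245561 0.37283696 0.93597202] [ 0.64336479 -0.02382064  0.08167397]
[-0.0003, -0.0011, 0.0147, 0.18, -0.07, 0.04]
```

View pics/w2.png

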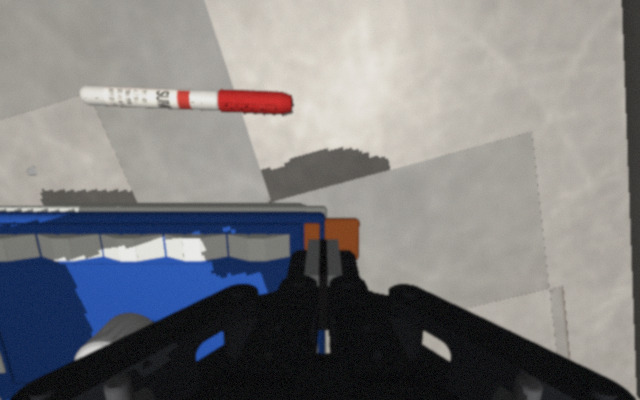

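The wrist picture has the tips at (323,245), just outside catch 1, whose edge is at column 290. They are centred on the row at image row 247. Next I go down to just above band height.

```bash
python3 -m crank '[[0,-0.001,0.005,0,0,0],[0,-0.001,0.01,0,0,0],[0,-0.001,0.0125,0,0,0],[0,-0.001,0.0125,0,0,0],[0,-0.001,0.0125,0,0,0]]'
python3 - <<'E'
from h import *; from rig import manip
f,u=box(); 
s=manip.get_state(); print(s["contact_force"],s["position"],s["clock"])
plan(s,[f(-.096,-.0465,.067),f(.084,-.0465,.067)],u)
E
```

```text
clock: 3.62
position: [0.6424, -0.0237, 0.0691]
ee_rot: [0.001, 0.796, 0.605, 0.001]
contact_force: [-0.5, 0.3, -0.0]
width: 0.0001
[-0.53280224  0.34242637 -0.04230412] [ 0.64241371 -0.02369422  0.06909724] 3.625
[-0.0002, -0.0001, 0.0021, 0.17, -0.07, 0.03]
[-0.0001, -0.1801, 0.0016, 0.17, -0.07, 0.03]
```

```bash
python3 -m crank '[[0,0,0.0015,0,0,0],[0,0,0.0025,0,0,0],[0,0,0.0025,0,0,0],[0,0,0.0025,0,0,0]]'
python3 - <<'E'
from h import *; from rig import manip
f,u=box(); 
s=manip.get_state(); print(s["contact_force"],s["position"],s["clock"])
plan(s,[f(-.064,-.0465,.0665),f(.084,-.0465,.0665)],u)
E
```

```text
clock: 4.12
position: [0.6424, -0.0237, 0.0666]
ee_rot: [0.001, 0.796, 0.605, 0.001]
contact_force: [-0.3, 0.1, -0.1]
width: 0.0002
[-0.31678476  0.1200114  -0.07515876] [ 0.64242584 -0.0237294   0.06660916] 4.125
[-0.0002, -0.0321, 0.0, 0.17, -0.07, 0.03]
[-0.0001, -0.1801, -0.0004, 0.17, -0.07, 0.03]
```

```bash
python3 -m crank '[[0,-0.004,0,0,0,0],[0,-0.008,0,0,0,0],[0,-0.012,0,0,0,0],[0,-0.016,0,0,0,0],[0,-0.02,0,0,0,0],[0,-0.024,0,0,0,0],[0,-0.028,0,0,0,0],[0,-0.032,0,0,0,0]]'
python3 - <<'E'
from h import *; from rig import manip,viewer
f,u=box(); 
s=manip.get_state(); print(s["contact_force"],s["position"],s["clock"])
plan(s,[f(-.064,-.0465,.0665),f(.084,-.0465,.0665)],u)
d=viewer.get_image("wrist"); cv2.imwrite("pics/w3.png",d["frame"])
E
```

```text
clock: 5.12
position: [0.6121, -0.0152, 0.067]
ee_rot: [0.001, 0.796, 0.605, 0.002]
contact_force: [2.8, -1.0, 4.3]
width: 0.0
[ 2.79311068 -0.95398409  4.2532349 ] [ 0.61205941 -0.01517039  0.06704894] 5.125
[-0.0003, -0.0006, 0.0005, 0.27, -0.08, 0.03]
[-0.0002, -0.1486, -0.0002, 0.27, -0.08, 0.03]
```

View pics/w3.png

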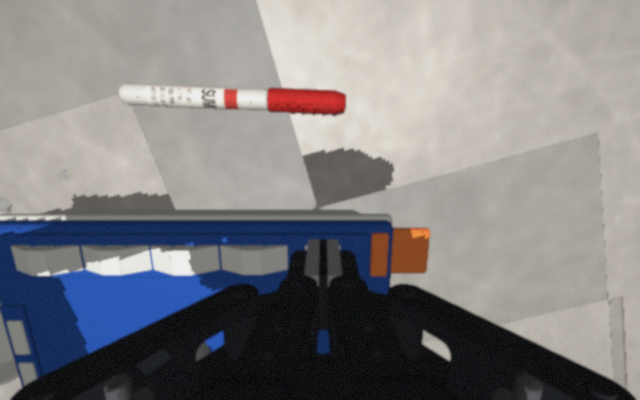

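Catch 1 pushes back with 4.3 N and stops the tip at z = 0.067, which is the fully-down height. I carry on the same way.

```bash
python3 -m crank '[[0,-0.004,0.0005,0,0,0],[0,-0.008,0.0005,0,0,0],[0,-0.012,0.0005,0,0,0],[0,-0.016,0.0005,0,0,0],[0,-0.02,0.0004,0,0,0],[0,-0.024,0.0004,0,0,0],[0,-0.028,0.0004,0,0,0],[0,-0.032,0.0004,0,0,0],[0,-0.036,0.0003,0,0,0],[0,-0.04,0.0003,0,0,0],[0,-0.044,0.0003,0,0,0],[0,-0.048,0.0003,0,0,0],[0,-0.052,0.0003,0,0,0],[0,-0.056,0.0002,0,0,0],[0,-0.06,0.0002,0,0,0],[0,-0.064,0.0002,0,0,0]]'
python3 - <<'E'
from h import *; from rig import manip
f,u=box(); 
s=manip.get_state(); print(s["contact_force"],s["position"],s["clock"])
plan(s,[f(-0,-.0465,.0665),f(.084,-.0465,.0665)],u)
E
```

```text
clock: 7.18
position: [0.5501, 0.0021, 0.067]
ee_rot: [0.002, 0.796, 0.605, 0.002]
contact_force: [3.3, -1.7, 6.1]
width: -0.0002
[ 3.34099957 -1.73712617  6.11102125] [0.55006497 0.00209871 0.06700854] 7.175
[-0.0003, -0.0002, 0.0005, 0.3, -0.08, 0.03]
[-0.0002, -0.0842, 0.0001, 0.3, -0.08, 0.03]
```

```bash
python3 -m crank '[[0,-0.004,0.0004,0,0,0],[0,-0.008,0.0004,0,0,0],[0,-0.012,0.0004,0,0,0],[0,-0.016,0.0004,0,0,0],[0,-0.02,0.0003,0,0,0],[0,-0.024,0.0003,0,0,0],[0,-0.028,0.0003,0,0,0],[0,-0.032,0.0003,0,0,0],[0,-0.036,0.0002,0,0,0],[0,-0.04,0.0002,0,0,0],[0,-0.044,0.0002,0,0,0],[0,-0.048,0.0002,0,0,0],[0,-0.052,0.0002,0,0,0],[0,-0.056,0.0002,0,0,0],[0,-0.06,0.0002,0,0,0],[0,-0.064,0.0001,0,0,0]]'
python3 - <<'E'
from h import *; from rig import manip,viewer
f,u=box(); 
s=manip.get_state(); print(s["contact_force"],s["position"],s["clock"])
plan(s,[f(.064,-.0465,.0665),f(.084,-.0465,.0665),f(.084,-.0465,.2)],u)
d=viewer.get_image("wrist"); cv2.imwrite("pics/w4.png",d["frame"])
E
```

```text
clock: 9.18
position: [0.4887, 0.0193, 0.067]
ee_rot: [0.002, 0.796, 0.605, 0.003]
contact_force: [4.5, -1.1, 5.2]
width: -0.0
[ 4.49134698 -1.10298048  5.16739034] [0.4887137  0.01926021 0.06700725] 9.175
[-0.0003, -0.0005, 0.0005, 0.37, -0.1, 0.03]
[-0.0003, -0.0205, 0.0004, 0.37, -0.1, 0.03]
[-0.0001, -0.0197, -0.1331, 0.37, -0.1, 0.03]
```

View pics/w4.png

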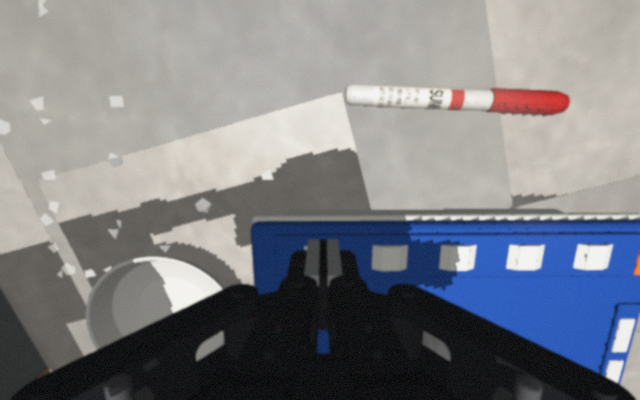

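Catches 1–4, at columns 390–592, now show as short flat patches, so they are down. The tips are on catch 5. I'll run off the end and lift.

```bash
python3 -m crank '[[0,-0.004,0.0004,0,0,0],[0,-0.008,0.0004,0,0,0],[0,-0.012,0.0004,0,0,0],[0,-0.016,0.0004,0,0,0],[0,-0.018,0.0003,0,0,0],[0,-0.018,-0.01,0,0,0],[0,-0.018,-0.03,0,0,0],[0,-0.018,-0.07,0,0,0],[0,-0.018,-0.12,0,0,0],[0,0.03,-0.15,0,0,0],[0,0.07,-0.15,0,0,0],[0,0.07,-0.15,0,0,0],[0,0.07,-0.15,0,0,0]]'
python3 - <<'E'
from h import *; from rig import manip,viewer
s=manip.get_state(); print(s["contact_force"],s["position"],s["clock"])
d=viewer.get_image("wrist"); cv2.imwrite("pics/w5.png",d["frame"])
T=np.eye(4);T[:3,:3]=R.from_quat(s["ee_rot"],scalar_first=True).as_matrix();T[:3,3]=s["position"];d["world_from_camera"]=T@d["mount"]
f,u=box(); C=f(0,0,0)[:2]; v=np.array([-u[1],u[0]])
_,o=masks(d["frame"]); vs,us=np.nonzero(o); print("tab px",len(us))
P=ray(d,np.c_[us,vs],.06)[:,:2]-C if len(us) else np.zeros((1,2)); L=np.c_[P@u,P@v]*1000; L=L[abs(L[:,0]+103)<25]; print("tab local",L.mean(0) if len(L) else None)
E
```

```text
clock: 10.85
position: [0.5535, 0.0009, 0.217]
ee_rot: [0.001, 0.796, 0.605, 0.002]
contact_force: [0.2, -0.1, -0.3]
width: -0.0002
[ 0.21839567 -0.06103914 -0.26170367] [0.5535051  0.00088378 0.21703935] 10.85
tab px 561
tab local [-100.93626703  -48.02086589]
```

View pics/w5.png

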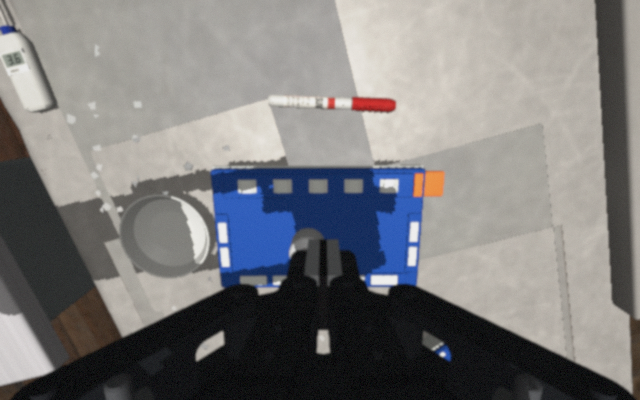

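All five catches look alike (row 186, columns 247–390). Last I'll check patch lengths and crown heights, and that nothing has shifted, then hand in.

Run:
```python
from h import *; from rig import manip,viewer
s=manip.get_state(); d=viewer.get_image("wrist")
T=np.eye(4);T[:3,:3]=R.from_quat(s["ee_rot"],scalar_first=True).as_matrix();T[:3,3]=s["position"];d["world_from_camera"]=T@d["mount"]
h=cv2.cvtColor(d["frame"],cv2.COLOR_BGR2HSV); m=cv2.inRange(h,(0,0,80),(180,120,255)); w=np.zeros_like(m); w[176:198,228:408]=255; m&=w
n,l,st,ce=cv2.connectedComponentsWithStats(m)
for i in range(1,n):
    if st[i,4]>30:
        vs,us=np.nonzero(l==i); D=depth(d,np.c_[us,vs]); print(st[i].tolist(),"z mm",(np.median(D[:,2])*1000).round(2))
print("band z",[(depth(d,[[x,186]])[0,2]*1000).round(1) for x in (265,300,336,371)])
a=dict(np.load("top0.npz")); b=viewer.get_image("top")
df=cv2.absdiff(a["frame"],b["frame"]).max(2)
for nm,hm in (("marker/spoon red",((0,150,80),(4,255,255))),("orange",((8,150,120),(20,255,255)))):
    for F in (a["frame"],b["frame"]):
        q=cv2.inRange(cv2.cvtColor(F,cv2.COLOR_BGR2HSV),*hm); q[:140]=0;q[260:]=0;q[:,:255]=0;q[:,400:]=0
        n,l,st,ce=cv2.connectedComponentsWithStats(q); print(nm,[(ce[i].round(1).tolist(),int(st[i,4])) for i in range(1,n) if st[i,4]>15])
```

```text
[237, 179, 21, 16, 305] z mm 65.68
[273, 179, 20, 16, 295] z mm 65.76
[308, 178, 21, 16, 306] z mm 65.54
[344, 178, 20, 16, 310] z mm 65.58
[379, 178, 21, 16, 316] z mm 65.59
band z [np.float64(64.5), np.float64(64.1), np.float64(64.0), np.float64(65.1)]
marker/spoon red [([274.6, 171.6], 85), ([372.1, 203.3], 72)]
marker/spoon red [([372.1, 203.4], 71)]
orange [([310.2, 153.3], 71), ([308.4, 160.0], 23)]
orange []
```

```bash
python3 -c "from rig import job; print(job.sign_off())"
```

```text
the job is handed in; nothing more can be done
None
```

I pressed all five catches down in one pass with the shut fingertips, starting at the orange tab, and handed the job in. The pass kept the tips at about z = 0.067 m, with 4–6 N vertical force at the stops, and the hand was lifted clear at about 11 s.

**Last checks:**
- **Catches:** all five show equal, short flat patches in the wrist view. Their measured crown heights are the same to within 0.2 mm, about 1–1.5 mm above the band. The listed value is 2 mm, but the cameras are only good to about 2 mm.
- **Box:** the tab reads within about 1 mm of where it was before the pass, from two different wrist viewpoints, so any shift is at or below camera error.
- **Spoon:** unmoved in the top view.
- **Marker, weight and dish:** the final top view could not compare the marker or the tab, as neither showed up, probably because the arm hid them. In the wrist pictures the marker and dish look undisturbed. The weight is partly behind the gripper in the last picture and was not measured.
- **Disagreement:** the top and wrist cameras differed by about 2.8 mm on the row's sideways position. I steered between the two, and the 22 mm wide fingertips covered the 12 mm catches either way.

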